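# Free the ratchet pawl of a dead-weight press and let the weight down

## Robot

A 6-joint arm with a two-finger parallel gripper is mounted at the origin on a cart in front of the work surface, level with it; the furniture and walls round the work are solid. World frame = base frame: x ahead of the robot, y to its left, z up, the work surface at z = 0. Lengths are in m, angles in rad, forces in N, time in s.
With the tool pointing down it reaches from about 0.35 to 0.85 m from the base axis. Payload 8.1 kg.
Tool frame: the origin (TCP) lies at the very end of the fingers, on their centre line; the grasp point (between the pads) lies 19 mm behind it; z points along the fingers, y is the line along which they close (so a half turn about z gives the same grasp; the last joint's range is limited). The gripper opens to 93 mm and grips with 3 to 60 N. Pads are 15 mm wide; open, the fingers measure 128 mm over their backs; the gripper's body (75 mm by 188 mm) begins 65 mm behind the grasp point.
Start: joints at [1.027, 0.13, 1.488, -0, 1.523, -0.085], TCP at [0.266, 0.538, 0.219] pointing down, gripper open.
Joint ranges: [-2.96, 2.96], [-0.89, 2.26], [0.02, 2.5], [-1.34, 4.48], [0, 2.73], [-2.66, 2.66]. Speed limits (rad/s): [2.39, 2.39, 2.79, 3.14, 3.14, 3.14].

## Interface

Orientations are given as a rotation vector (axis times angle).
In Python, from plant import monitor, eyes, ticket gives the robot as it stands.
- The arm moves only by the tool arm_command, never from a script. Its argument "deltas" is a list that holds one entry, the list of rows, each a list of 6 numbers: the shift along the world's x, y, z in cm, then the turn, a rotation vector about the world's x, y, z in degrees. In form: [[[tx, ty, tz, rx, ry, rz], ...]]. A call has 1 to 12 rows; each row shifts and turns the commanded pose from where the row before left it; what a row does not reach is not made up. A row lasts 1/12 s, in which the tool goes at most 41.7 mm and 7.16 degrees, less where a joint would pass 70% of its speed; a pose out of reach is approached as far as the arm can. A call is refused whole if a number of a shift passes 4.17 or a number of a turn 7.16, either way. A call with a gripper value outside its range is refused whole. "gripper" is the opening, from -1 (shut) to 1 (fully open), set as the call begins (left out, the last holds). The fingers move at their own pace and stop on an object; "squeeze" is the grip in N (left out, the last holds). Time passes only in rows, so rows that do not move let the fingers close. It gives the time, the measured TCP pose, the force, the opening and the grip force at its end, in the units of the state.
- monitor.read_state(): the state, without advancing time (a new reading comes with each control period).
- eyes.read_camera(name): name is "scene" or "top" or "wrist"; returns the picture (480x640x3 uint8, blue, green, red); there is no depth.
- eyes.camera_model(name): a dict with "fx", "fy", "cx", "cy" (pixels), "k1" (the pictures are not rectified: a ray, as slopes to the right and down, at radius r is drawn at 1 + k1 r^2 times it, then the intrinsics apply), "rvec" (rotation vector, rad) and "tvec" (3), from world to camera coordinates, as OpenCV has them. Camera axes: x right, y down, z forward; pixel columns grow to the right and rows downward; lengths in m; the calibration is good to about 2 mm. A picture is of the moment at which its call begins: read the wrist's pose just before it. camera_model takes no time and is no camera call; for the wrist camera it gives the pose at the moment of the call.
- ticket.close_job(): hands the job in; it is judged then, once.
The state is a dict: "t": time; "q": joint angles; "dq": joint speeds; "joint_torque": joint torques, N m; "tool_pos": TCP position; "orientation": TCP orientation; "force": force on the tool from outside, world axes, zero at the start; "wrist_torque": the same for the moment, N m; "opening": finger opening in m; "gripper_force": force on a finger pad.
Only numpy, scipy, OpenCV 4.12 (cv2) and the standard library are available. Lean on these libraries where they do the work, as an engineer would, in place of code of your own. Each camera call takes 0.05 s, during which the arm holds its last target. There are 200 camera calls.

## Task

The weight of the small gasket press hangs on its ratchet. Take the awl, put its shaft under the tail of the red pawl and lift it gently, without straining it against its stop, and hold it up until the weight has sunk all the way down onto the gasket; then let the pawl drop back and lay the awl down on the bench, well clear of the press. Touch the press with nothing but the awl, and leave the two vials and the marker alone.

Things in the scene. Friction and masses are not known exactly. Their poses are not given: they have to be found in the camera images.
- press: Fixed press, base 130 (x) x 140 (y) x 12 mm, 260 mm tall. Origin: centre of the base's underside; z up, front looks to -x. Guide block (front at x = -23 mm, y within 28 mm, z 134 to 170 mm) guides a square ram that carries three metal weight discs (64 mm wide) on top and a foot over a black gasket. The space under, before and behind the pawl's tail (y over 40 mm) is free from z = 12 mm up.
- ram (a joint): Height of ram and weights above their rest on the gasket, m: 0 = all the way down. It hangs on one of six teeth 9 mm apart (0.027, 0.036, 0.045 or 0.054 at the start), and may still settle onto it in the first second. With the pawl clear it sinks by itself, slowed by a dashpot, at 13 to 25 mm/s; if the pawl drops back early it catches on the next tooth.
- pawl (a joint): Angle of the red pawl, rad: 0 = in the teeth, tail level; grows as the tail is lifted; clears the teeth at about 0.145, hard stop at 0.17 (tail lifted 9.5 and 11 mm at the lift point). Load and spring hold it in: breaking it free takes 2 to 4.5 N at the lift point, then it gives suddenly and 1.5 to 2 N hold it up; let go, it springs back. Over 6 N from the awl strains it.
- tail (a point): Lift point: underside of the pawl's tail, in mid-thickness, 145 mm above the table with the pawl in. The tail is a bar along the press's y, 8 mm thick (along x) and 9 mm high, at the front of the press; its pivot (axis along the press's x) lies 65 mm from this point toward -y, its free end 30 mm toward +y. In press frame at rest: x -30, y 76, z 145.5 mm.
- awl: Loose awl, 155 mm, 75 g, on a 4 mm glass plate; its y axis runs along it. Black pear handle y = 3 to 78 mm (28 wide, 25 high), steel shaft 4 mm thick from y = -6 to the tip at y = -77 mm, sloping as it lies from z about 8 mm at the handle to 2 mm at the tip. Origin: on its underside as it lies, at mid-length. Grip firmly across the handle near y = 40 mm; under load it can tilt in the fingers.
- vial_1: Bystander: loose sample vial with cap, 21 mm diameter, 50 mm tall, stands at the tail side of the press. Origin: centre of its bottom.
- vial_2: Bystander: loose sample vial with cap, 21 mm diameter, 50 mm tall, stands at the other side of the press. Origin: centre of its bottom.
- marker: Bystander: loose felt marker, 13 x 124 x 12 mm, lies on the 4 mm glass plate, long axis = its y. Origin: centre of its underside.

How it is judged:
By the outcome, as a careful person would: the job done as asked, in the order asked, and still so for the second after the job is handed in, with the robot touching nothing.
It also fails if it takes over 64 s, if anything falls off the work surface, if the arm or the gripper's body presses on something with over 40 N, if the wrist force passes 120 N, or if a joint passes its speed limit or range.

## Working session

There is one attempt and no reset: what is moved stays moved. The work goes in short steps, Python scripts to look and compute and a tool call to move; the robot and the scene stay as the last step left them, time stands still between calls to the robot, and variables do not carry over. Pictures are saved under pics/ and viewed, at most 10 in all, crops included, and the job is handed in when it is done.

Besides the shell and the picture viewer there is one more tool, called after "Emit:" as a command line: name --argument value ..., lists and objects as JSON in quotes. arm_command: Moves the arm, as the interface text tells. Its arguments: {"type":"object","properties":{"deltas":{"type":"array"},"gripper":{"type":"number"},"squeeze":{"type":"number"}},"required":["deltas"]}

```bash
ls; mkdir -p pics; python3 - <<'E'
from plant import monitor, eyes
import cv2
s=monitor.read_state(); print(s)
for n in("scene","top"):
    cv2.imwrite(f"pics/{n}0.png",eyes.read_camera(n)); print(n,eyes.camera_model(n))
E
```

```text
pics
{'t': 0.0, 'q': array([ 1.02660071e+00,  1.31139439e-01,  1.48924456e+00, -7.01717307e-06,
        1.52301126e+00, -8.54002888e-02]), 'dq': array([2.46076294e-04, 1.16914197e-03, 8.75303318e-05, 1.14287504e-03,
       5.23212091e-04, 9.32053184e-05]), 'joint_torque': array([-1.24819013e-03, -5.59841645e+01, -4.91765463e+01,  7.67991808e-02,
        3.53912765e-02, -1.72314358e-04]), 'tool_pos': array([0.26541319, 0.53748089, 0.2176195 ]), 'orientation': array([-7.14243738e-01, -3.05875602e+00,  2.69530778e-03]), 'force': array([-0.13398279, -0.11281695,  0.17201647]), 'wrist_torque': array([ 0.00385719, -0.0191202 , -0.02054977]), 'gripper_force': 0.0, 'opening': 0.09296173136870402}
scene {'fx': 605.1883434106907, 'fy': 605.1883434106907, 'cx': 326.06903940958534, 'cy': 226.71198632300775, 'k1': -0.12269399196350128, 'rvec': array([ 2.03996874, -0.58070283,  0.36118544]), 'tvec': array([-0.4598486 ,  0.28276265,  0.85181329])}
top {'fx': 453.7815943035257, 'fy': 453.7815943035257, 'cx': 309.6455460760211, 'cy': 243.5944824771856, 'k1': -0.06889739091041705, 'rvec': array([ 2.12962336, -2.19067464,  0.16482716]), 'tvec': array([0.08406981, 0.60717045, 0.92753461])}
```

View pics/scene0.png

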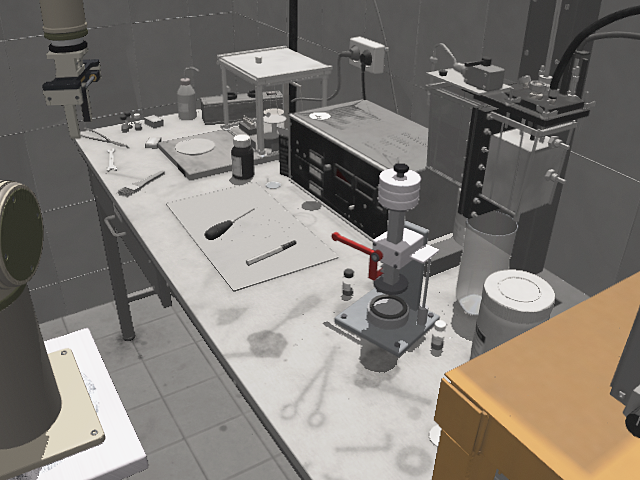

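View pics/top0.png

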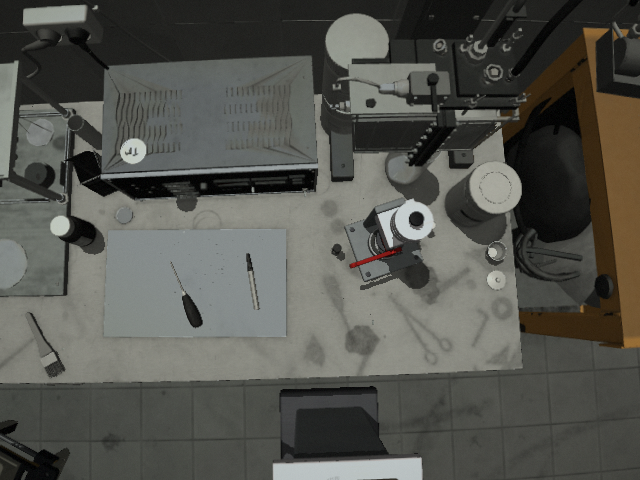

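The awl lies on the plate (top: handle end about (198,326), tip (171,262)). The red tail runs from (349,266) to (395,253) in top, with its free end at (333,236) in scene. I'll zoom in for accurate pixels.

```bash
cat > h.py <<'E'
import numpy as np, cv2
from scipy.spatial.transform import Rotation as R
from plant import monitor, eyes
def ray(m,px):
    d=(np.array(px,float)-[m["cx"],m["cy"]])/[m["fx"],m["fy"]]
    u=d.copy()
    for _ in range(20): u=d/(1+m["k1"]*(u@u))
    A=R.from_rotvec(m["rvec"]).as_matrix()
    c=-A.T@m["tvec"]; v=A.T@np.r_[u,1]; return c,v/np.linalg.norm(v)
def tri(obs):  # list of (model,px)
    M=np.zeros((3,3));b=np.zeros(3);P=[]
    for m,p in obs:
        c,v=ray(m,p);Q=np.eye(3)-np.outer(v,v);M+=Q;b+=Q@c;P.append((c,Q))
    x=np.linalg.solve(M,b); return x,[round(1000*np.linalg.norm(Q@(x-c)),1) for c,Q in P]
def atz(m,px,z):
    c,v=ray(m,px); return c+v*(z-c[2])/v[2]
def proj(m,X):
    A=R.from_rotvec(m["rvec"]).as_matrix();p=A@np.asarray(X)+m["tvec"];u=p[:2]/p[2]
    return u*(1+m["k1"]*(u@u))*[m["fx"],m["fy"]]+[m["cx"],m["cy"]]
E
python3 - <<'E'
import cv2,numpy as np
s=cv2.imread("pics/scene0.png");t=cv2.imread("pics/top0.png")
def c(i,x,y,w,h,k):
    o=cv2.resize(i[y:y+h,x:x+w],None,fx=k,fy=k,interpolation=cv2.INTER_CUBIC)
    for a in range(-(-x//10)*10,x+w,10):
        cv2.line(o,((a-x)*k,0),((a-x)*k,4 if a%50 else 12),(0,255,255))
    for a in range(-(-y//10)*10,y+h,10): cv2.line(o,(0,(a-y)*k),(4 if a%50 else 12,(a-y)*k),(0,255,255))
    return o
a=np.hstack([c(s,200,200,66,50,6),c(t,160,250,66,50,6)])
b=np.hstack([c(s,325,225,66,50,6),c(t,340,240,66,50,6)])
cv2.imwrite("pics/z0.png",np.vstack([a,b]))
E
```

```text
(no output)
```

View pics/z0.png

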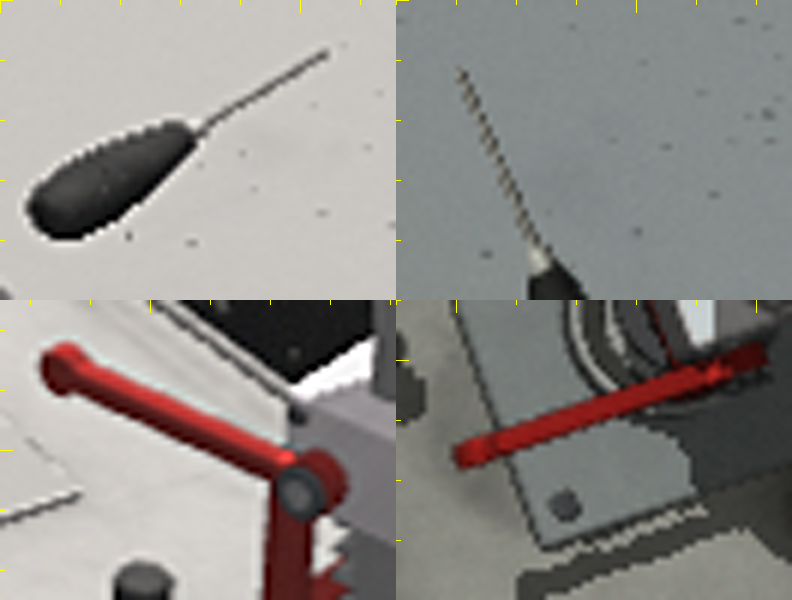

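Pixels from the crops:

| Point | scene | top |
|---|---|---|
| Awl tip | (254.5,208.5) | (170.7,261.7) |
| Awl neck | (233.3,222.2) | (184.5,293.7) |
| Tail end bead | (335,236.3) | (352.3,265.5) |
| Pivot (approx.) | (375.5,256) | (392.7,252.2) |
| Base front corner | – | (364,280.8) |

```bash
python3 - <<'E'
from h import *
S=eyes.camera_model("scene");T=eyes.camera_model("top")
np.set_printoptions(precision=4,suppress=True)
for n,a,b in [("tip",(254.5,208.5),(170.7,261.7)),("neck",(233.3,222.2),(184.5,293.7)),("hend",(206,236.5),(197.5,326.5)),
 ("bead",(335,236.3),(352.3,265.5)),("piv",(375.5,256),(392.7,252.2)),("vial1",(349,272.5),(337.5,247)),("vial2",(439.5,325),(None)),("mkA",(295,243),(249,254)),("mkB",(248,263),(256,308))]:
    print(n,*(tri([(S,a),(T,b)]) if b else (atz(S,a,.05),)))
for p in [(364,280.8),(345,225.5),(423,264)]: print("base",atz(T,p,.012))
for p in [(335,321),(402,352),(438,318)]: print("baseS",atz(S,p,.012))
print(monitor.read_state()["t"])
E
```

```text
tip [0.5826 0.369  0.0169] [np.float64(1.9), np.float64(1.9)]
neck [0.5136 0.3381 0.0162] [np.float64(3.1), np.float64(3.1)]
hend [0.4406 0.3113 0.0157] [np.float64(0.4), np.float64(0.4)]
bead [ 0.5516 -0.0103  0.1503] [np.float64(1.0), np.float64(1.0)]
piv [ 0.5766 -0.0899  0.1463] [np.float64(2.8), np.float64(2.8)]
vial1 [0.5994 0.0083 0.0477] [np.float64(0.0), np.float64(0.0)]
vial2 [ 0.6398 -0.1965  0.05  ]
mkA [0.5941 0.1995 0.011 ] [np.float64(0.3), np.float64(0.3)]
mkB [0.4771 0.186  0.0081] [np.float64(0.9), np.float64(0.9)]
base [ 0.5281 -0.0497  0.012 ]
base [ 0.6513 -0.013   0.012 ]
base [ 0.561  -0.1818  0.012 ]
baseS [ 0.5251 -0.06    0.012 ]
baseS [ 0.5753 -0.1839  0.012 ]
baseS [ 0.6854 -0.1479  0.012 ]
0.1
```

```bash
python3 - <<'E'
from h import *
np.set_printoptions(precision=4,suppress=True)
s=monitor.read_state();A=R.from_rotvec(s["orientation"]).as_matrix();print(A)
W=eyes.camera_model("wrist");c,v=ray(W,(W["cx"],W["cy"]));print(W,c,v, A.T@(c-s["tool_pos"]))
y=A[:,1];print("yaw of tool y",np.degrees(np.arctan2(y[1],y[0])))
print(np.array([.479,.327,.17])-s["tool_pos"])
E
```

```text
[[-0.8966  0.4429 -0.0009]
 [ 0.4429  0.8966 -0.0014]
 [ 0.0001 -0.0017 -1.    ]]
{'fx': 383.0902929197843, 'fy': 383.0902929197843, 'cx': 316.06659335464326, 'cy': 238.691350725055, 'k1': -0.047017006346243624, 'rvec': array([-2.4438, -1.5186, -0.2284]), 'tvec': array([-0.598 , -0.0346,  0.3919])} [0.1908 0.5732 0.384 ] [ 0.2647 -0.1319 -0.9553] [ 0.0828 -0.0013 -0.1663]
yaw of tool y 63.71225820105447
[ 0.2136 -0.2105 -0.0477]
```

Emit:
arm_command --deltas '[[[1.78,-1.75,-0.4,0,0,4],[1.78,-1.75,-0.4,0,0,4],[1.78,-1.75,-0.4,0,0,4],[1.78,-1.75,-0.4,0,0,4],[1.78,-1.75,-0.4,0,0,4],[1.78,-1.75,-0.4,0,0,4],[1.78,-1.75,-0.4,0,0,4],[1.78,-1.75,-0.4,0,0,4],[1.78,-1.75,-0.4,0,0,4],[1.78,-1.75,-0.4,0,0,4],[1.78,-1.75,-0.4,0,0,4],[1.78,-1.75,-0.4,0,0,4.3]]]' --gripper 1

```text
t: 1.1
tool_pos: [0.4798, 0.3268, 0.1699]
orientation: [0.605, -3.082, 0.0]
force: [-0.4, -0.0, 1.2]
opening: 0.0932
gripper_force: 0.0
```

```bash
python3 - <<'E'
from h import *
import pickle
np.set_printoptions(precision=4,suppress=True)
W=eyes.camera_model("wrist");i=eyes.read_camera("wrist");s=monitor.read_state()
pickle.dump((W,s),open("w1.pkl","wb"));cv2.imwrite("pics/w1.png",i)
print(s["t"],s["tool_pos"],s["orientation"],s["force"])
E
```

```text
1.15 [0.4823 0.3234 0.169 ] [ 0.6114 -3.0809  0.0045] [ 0.3345 -2.8163 -1.3213]
```

View pics/w1.png

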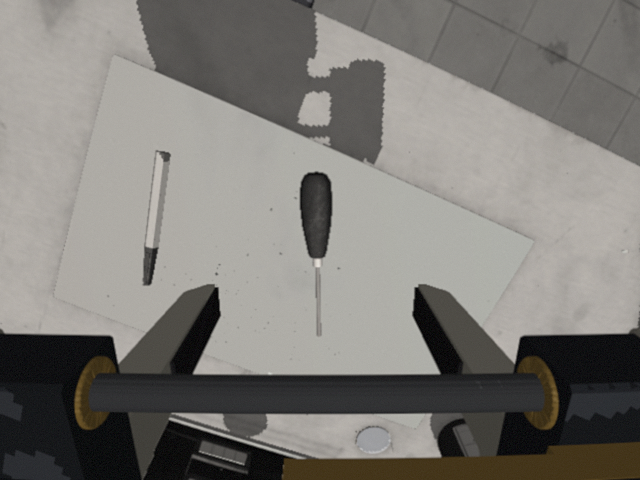

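The awl hangs vertically in the wrist view, between the fingers: handle end (316,172.5), neck (318,261), tip (319.5,335).

```bash
python3 - <<'E'
from h import *
import pickle
np.set_printoptions(precision=4,suppress=True)
W,s=pickle.load(open("w1.pkl","rb"))
S=eyes.camera_model("scene");T=eyes.camera_model("top")
for n,w,a,b,z in [("tip",(319.5,335),(254.5,208.5),(170.7,261.7),.006),("neck",(318,261),(233.3,222.2),(184.5,293.7),.012),("hend",(316,172.5),(206,236.5),(197.5,326.5),.016)]:
    print(n,*tri([(W,w),(S,a)]),*tri([(W,w),(T,b)]),*tri([(W,w),(T,b),(S,a)]),"W",atz(W,w,z),"T",atz(T,b,z),"S",atz(S,a,z))
s=monitor.read_state();print(s["t"],s["tool_pos"],s["orientation"],s["force"])
A=R.from_rotvec(s["orientation"]).as_matrix();y=A[:,1];print("yaw y",np.degrees(np.arctan2(y[1],y[0])))
E
```

```text
tip [0.5847 0.3716 0.0142] [np.float64(1.4), np.float64(1.4)] [0.5809 0.3702 0.0177] [np.float64(0.6), np.float64(0.6)] [0.5827 0.3703 0.0158] [np.float64(1.1), np.float64(1.7), np.float64(2.4)] W [0.5876 0.3736 0.006 ] T [0.582 0.373 0.006] S [0.5929 0.3861 0.006 ]
neck [0.5163 0.3415 0.0127] [np.float64(2.1), np.float64(2.1)] [0.5111 0.3397 0.02  ] [np.float64(1.2), np.float64(1.2)] [0.5138 0.34   0.0147] [np.float64(1.6), np.float64(3.0), np.float64(3.7)] W [0.5144 0.342  0.012 ] T [0.511  0.3406 0.012 ] S [0.5191 0.3431 0.012 ]
hend [0.4408 0.3102 0.0163] [np.float64(0.2), np.float64(0.2)] [0.4404 0.3099 0.0224] [np.float64(0.1), np.float64(0.1)] [0.4406 0.3107 0.0163] [np.float64(0.7), np.float64(0.8), np.float64(0.2)] W [0.441  0.3101 0.016 ] T [0.4402 0.3115 0.016 ] S [0.4407 0.3107 0.016 ]
1.15 [0.4823 0.3234 0.169 ] [ 0.6114 -3.0809  0.0045] [ 0.3345 -2.8163 -1.3213]
yaw y 112.45036908776828
```

Emit:
arm_command --deltas '[[[0,0,0,0,0,0.5],[0,0,-2.5,0,0,0],[0,0,-3,0,0,0],[0,0,-3,0,0,0],[0,0,-3,0,0,0],[0,0,-1.7,0,0,0],[0,0,0,0,0,0],[0,0,0,0,0,0]]]'

```text
t: 1.82
tool_pos: [0.4777, 0.3281, 0.0378]
orientation: [0.613, -3.078, 0.001]
force: [-0.5, 0.3, 0.6]
opening: 0.093
gripper_force: 0.0
```

```bash
python3 - <<'E'
from h import *
import pickle
np.set_printoptions(precision=4,suppress=True)
W=eyes.camera_model("wrist");i=eyes.read_camera("wrist");s=monitor.read_state()
pickle.dump((W,s),open("w2.pkl","wb"));cv2.imwrite("pics/w2.png",i)
print(s["t"],s["tool_pos"],s["orientation"],s["force"])
E
```

```text
1.8667 [0.4792 0.3288 0.0395] [-0.6134  3.0809  0.0005] [0.7787 0.8111 0.9915]
```

View pics/w2.png

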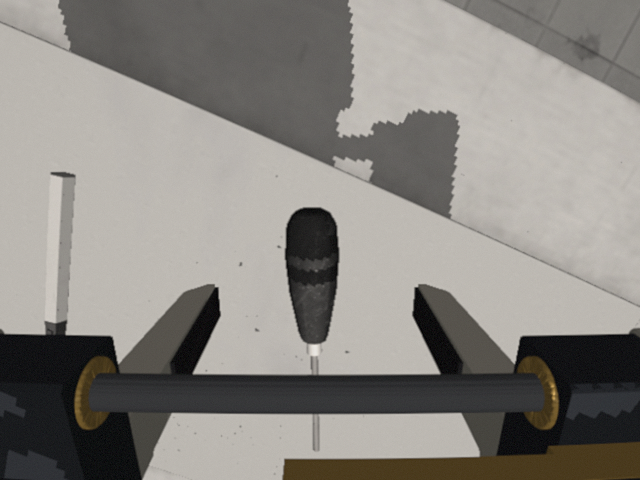

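Between the open fingers, the handle end is at (312,209) and the neck at (314.5,343). I'll triangulate against the first wrist view.

```bash
python3 - <<'E'
from h import *
import pickle
np.set_printoptions(precision=4,suppress=True)
W,s=pickle.load(open("w1.pkl","rb"));V,_=pickle.load(open("w2.pkl","rb"))
S=eyes.camera_model("scene")
for n,w,v,z in [("tip",(319.5,335),(316.5,450),.006),("neck",(318,261),(314.5,343),.012),("hend",(316,172.5),(312,209),.018)]:
    print(n,*tri([(W,w),(V,v)]),atz(V,v,z))
s=monitor.read_state();A=R.from_rotvec(s["orientation"]).as_matrix();y=A[:,1];print("yaw y",np.degrees(np.arctan2(y[1],y[0])))
E
```

```text
tip [0.5808 0.3704 0.0184] [np.float64(0.3), np.float64(0.3)] [0.5928 0.3752 0.006 ]
neck [0.5153 0.3421 0.0097] [np.float64(0.3), np.float64(0.3)] [0.514  0.3412 0.012 ]
hend [0.4414 0.3101 0.0136] [np.float64(0.2), np.float64(0.2)] [0.4405 0.3095 0.018 ]
yaw y 112.52052735070252
```

Emit:
arm_command --deltas '[[[-0.1,-0.2,-1.2,0,0,0.7],[0,0,-1.2,0,0,0],[0,0,-0.7,0,0,0],[0,0,0,0,0,0]]]'

```text
t: 2.2
tool_pos: [0.4769, 0.3252, 0.0055]
orientation: [0.631, -3.074, 0.001]
force: [-0.2, -0.4, 0.2]
opening: 0.0926
gripper_force: 0.0
```

Emit:
arm_command --deltas '[[[0,0,0,0,0,0],[0,0,0,0,0,0],[0,0,0,0,0,0],[0,0,0,0,0,0],[0,0,0,0,0,0],[0,0,0,0,0,0],[0,0,0,0,0,0],[0,0,0,0,0,0]]]' --gripper -1 --squeeze 55

```text
t: 2.87
tool_pos: [0.4784, 0.326, 0.0078]
orientation: [-0.632, 3.077, 0.0]
force: [0.4, 0.1, 1.2]
opening: 0.0441
gripper_force: 0.0
```

Emit:
arm_command --deltas '[[[0,0,0,0,0,0],[0,0,0,0,0,0],[0,0,0,0,0,0],[0,0,0,0,0,0],[0,0,0,0,0,0],[0,0,0,0,0,0]]]'

```text
t: 3.37
tool_pos: [0.4783, 0.3259, 0.0076]
orientation: [0.632, -3.077, 0.0]
force: [-0.1, -0.2, 0.5]
opening: 0.0245
gripper_force: 55.0
```

Emit:
arm_command --deltas '[[[0,0,0.6,0,0,0],[0,0,1.5,0,0,0],[0,0,2,0,0,0],[0,0,2.2,0,0,0],[0,0,2.2,0,0,0],[0,-0.8,1.5,0,0,0],[0,-1.6,0.7,0,0,0],[0,-2.4,0,0,0,0],[0,-2.4,0,0,0,-1],[0,-2.4,0,0,0,-1],[0,-2.4,0,0,0,-1],[0,-2.4,0,0,0,-1]]]'

```text
t: 4.37
tool_pos: [0.4782, 0.1809, 0.1151]
orientation: [-0.523, 3.097, 0.0]
force: [0.1, 0.2, 0.2]
opening: 0.0244
gripper_force: 55.0
```

Emit:
arm_command --deltas '[[[0.2,-2.4,0,0,0,-1],[0.2,-2.4,0,0,0,-1],[0.2,-2.4,0,0.28,-0.96,-0.8],[0.2,-2.4,0,0.28,-0.96,0],[0.2,-2.4,0,0.28,-0.96,0],[0.2,-2.4,0,0.28,-0.96,0],[0.2,-2.4,0,0.28,-0.96,0],[0.2,-2.4,0,0,0,0],[0,-2.4,0,0,0,0],[0,-1.4,0,0,0,0],[0,-0.6,0,0,0,0],[0,0,0,0,0,0]]]'

```text
t: 5.37
tool_pos: [0.4943, -0.0551, 0.1149]
orientation: [-0.433, 3.024, 0.018]
force: [0.4, -0.2, -0.1]
opening: 0.0244
gripper_force: 55.0
```

```bash
cat > snap.py <<'E'
import sys,pickle
from h import *
np.set_printoptions(precision=4,suppress=True)
n=sys.argv[1]
s0=eyes.read_camera("scene");t=eyes.read_camera("top");W=eyes.camera_model("wrist");w=eyes.read_camera("wrist")
for k,i in zip("stw",(s0,t,w)): cv2.imwrite(f"pics/{n}_{k}.png",i)
pickle.dump(W,open(n+".pkl","wb"))
a=cv2.resize(s0[200:350,300:450],(400,400),interpolation=2)
b=cv2.resize(t[210:310,320:420],(400,400),interpolation=2)
cv2.imwrite(f"pics/{n}.png",np.vstack([np.hstack([a,b])]))
s=monitor.read_state();print(s["t"],s["tool_pos"],s["orientation"],s["force"],s["opening"],s["gripper_force"])
A=R.from_rotvec(s["orientation"]).as_matrix();print(A)
E
python3 snap.py p1
```

```text
5.5167 [ 0.4943 -0.0532  0.1147] [-0.4367  3.0238  0.0192] [ 0.2875  0.5042 -1.0231] 0.02469682040682131 54.99269989086315
[[-0.9555 -0.2829  0.0836]
 [-0.2819  0.9591  0.0247]
 [-0.0872  0.0001 -0.9962]]
```

View pics/p1.png

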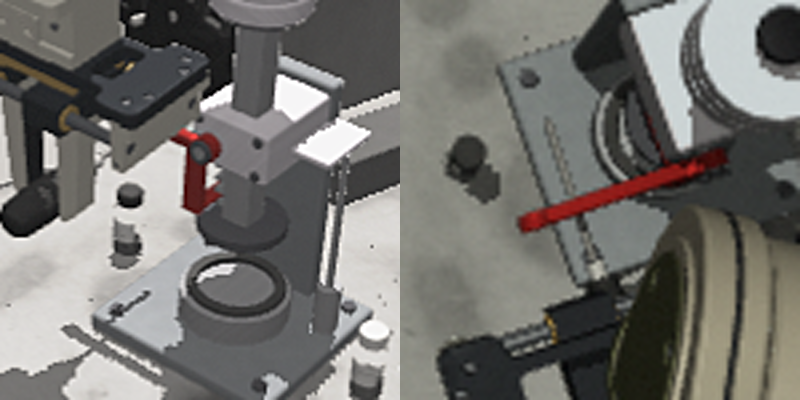

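View pics/p1_w.png

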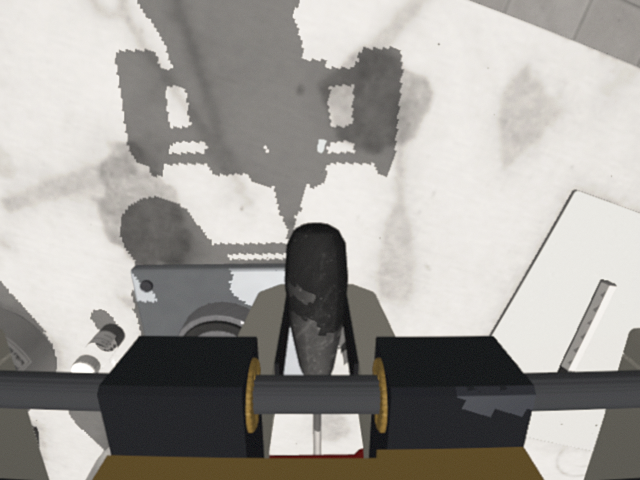

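Emit:
arm_command --deltas '[[[0,0,0.3,0,0,0],[0,0,0.5,0,0,0],[0,0,0.5,0,0,0],[0,0,0.2,0,0,0],[0,0,0,0,0,0]]]'

```text
t: 5.93
tool_pos: [0.4948, -0.0538, 0.1306]
orientation: [-0.437, 3.023, 0.018]
force: [0.1, 0.5, -1.9]
opening: 0.0244
gripper_force: 55.0
```

```bash
cat > f.py <<'E'
from h import *
np.set_printoptions(precision=4,suppress=True)
F=[];P=[];Q=[];I=[]
for k in range(8):
    I.append(eyes.read_camera("top"));s=monitor.read_state();F.append(s["force"]);P.append(s["tool_pos"]);Q.append(s["wrist_torque"])
F=np.array(F);print(s["t"],"F",F.mean(0),F.std(0),"P",np.mean(P,0),"T",np.mean(Q,0))
cv2.imwrite("pics/f%05d.png"%(s["t"]*100),I[-1])
E
python3 f.py
```

```text
6.3333 F [ 0.2058 -0.0403 -0.6707] [0.3854 0.2824 0.4372] P [ 0.4943 -0.054   0.1296] T [ 0.055   0.0599 -0.0029]
```

Emit:
arm_command --deltas '[[[0,0,0.1,0,0,0],[0,0,0.1,0,0,0],[0,0,0.1,0,0,0],[0,0,0.1,0,0,0],[0,0,0,0,0,0]]]'

```text
t: 6.75
tool_pos: [0.494, -0.0541, 0.1335]
orientation: [-0.436, 3.025, 0.019]
force: [-0.8, -0.7, -4.0]
opening: 0.0246
gripper_force: 55.0
```

```bash
python3 f.py
```

```text
7.15 F [-0.6735 -0.8549 -3.2758] [0.412  0.3261 0.406 ] P [ 0.4941 -0.0541  0.1334] T [-0.1526  0.4252 -0.0352]
```

Emit:
arm_command --deltas '[[[0,0,0.04,0,0,0],[0,0,0,0,0,0]]]'

```text
t: 7.32
tool_pos: [0.4942, -0.054, 0.134]
orientation: [-0.436, 3.024, 0.019]
force: [-1.6, -0.0, -4.0]
opening: 0.0245
gripper_force: 55.0
```

```bash
python3 f.py
```

```text
7.7167 F [-1.5386 -0.5464 -3.7468] [0.448  0.2057 0.4483] P [ 0.4942 -0.054   0.134 ] T [-0.157   0.5404 -0.0341]
```

Emit:
arm_command --deltas '[[[0,0,0.04,0,0,0],[0,0,0,0,0,0]]]'

```text
t: 7.88
tool_pos: [0.4943, -0.0539, 0.1345]
orientation: [-0.436, 3.024, 0.019]
force: [-1.1, 0.3, -4.5]
opening: 0.0245
gripper_force: 55.0
```

```bash
python3 f.py; python3 snap.py p2
```

```text
8.2833 F [-1.3192 -0.4093 -3.4542] [0.623  0.3218 0.3021] P [ 0.4943 -0.054   0.1345] T [-0.0889  0.5579  0.0138]
8.4333 [ 0.4944 -0.054   0.1345] [-0.4361  3.0237  0.0184] [-1.716  -0.0749 -3.8059] 0.024257420156085868 54.983165179146454
[[-0.9556 -0.2825  0.0838]
 [-0.2815  0.9593  0.0243]
 [-0.0872 -0.0004 -0.9962]]
```

View pics/p2.png

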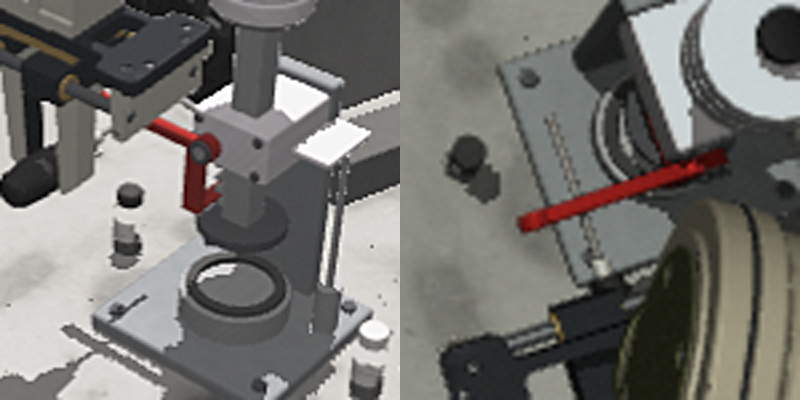

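Emit:
arm_command --deltas '[[[-0.03,0,0.05,0,0,0],[0,0,0,0,0,0]]]'

```text
t: 8.6
tool_pos: [0.4942, -0.054, 0.1351]
orientation: [-0.436, 3.023, 0.018]
force: [-0.5, 0.4, -4.8]
opening: 0.0243
gripper_force: 55.0
```

```bash
python3 f.py
```

```text
9.0 F [-0.0631  0.0594 -4.1128] [0.5368 0.6183 0.3319] P [ 0.4941 -0.054   0.135 ] T [-0.0268  0.3449  0.0093]
```

Emit:
arm_command --deltas '[[[-0.01,0,0.05,0,0,0],[0,0,0,0,0,0]]]'

```text
t: 9.17
tool_pos: [0.4941, -0.054, 0.1356]
orientation: [-0.436, 3.023, 0.018]
force: [1.6, 0.7, -3.8]
opening: 0.0244
gripper_force: 55.0
```

```bash
python3 f.py
```

```text
9.5667 F [ 0.6762  0.3609 -3.8312] [0.7259 0.2613 0.3903] P [ 0.494  -0.054   0.1355] T [0.0207 0.2055 0.0188]
```

Emit:
arm_command --deltas '[[[0.01,0,0.05,0,0,0],[0,0,0,0,0,0]]]'

```text
t: 9.73
tool_pos: [0.494, -0.054, 0.136]
orientation: [-0.436, 3.024, 0.018]
force: [-0.1, -0.5, -4.2]
opening: 0.0247
gripper_force: 55.0
```

```bash
python3 f.py
```

```text
10.1333 F [ 0.6293  0.469  -3.9589] [0.2494 0.4163 0.3828] P [ 0.494  -0.054   0.1359] T [0.0271 0.2041 0.0072]
```

Emit:
arm_command --deltas '[[[0,0,0.05,0,0,0],[0,0,0.05,0,0,0],[0,0,0,0,0,0]]]'

```text
t: 10.38
tool_pos: [0.494, -0.0541, 0.1371]
orientation: [-0.436, 3.024, 0.018]
force: [0.8, 0.2, -4.4]
opening: 0.0245
gripper_force: 55.0
```

```bash
python3 f.py; python3 snap.py p3; python3 - <<'E'
from h import *
T=eyes.camera_model("top")
for n in ("p1","p2","p3"):
    i=cv2.imread(f"pics/{n}_t.png").astype(int)
    m=(i[:,:,2]>100)&(i[:,:,1]<60); m[:,:345]=0;m[:,400:]=0;m[:240]=0;m[280:]=0
    y,x=np.nonzero(m);print(n,m.sum(),x.min(),round(y[x<x.min()+6].mean(),2),y.mean().round(2),x.mean().round(2))
    s=cv2.imread(f"pics/{n}_s.png").astype(int);m=(s[:,:,2]>100)&(s[:,:,1]<60);y,x=np.nonzero(m);print(m.sum(),x.mean().round(2),y.mean().round(2))
E
```

```text
10.7833 F [ 0.2835  0.2584 -4.2797] [0.3057 0.529  0.2802] P [ 0.494  -0.0541  0.1369] T [-0.0154  0.2451 -0.0227]
10.9333 [ 0.494  -0.0541  0.137 ] [-0.4361  3.0238  0.0185] [ 1.0486 -0.1457 -4.1902] 0.02457533421609677 54.99131773598492
[[-0.9556 -0.2825  0.0837]
 [-0.2815  0.9593  0.0243]
 [-0.0871 -0.0004 -0.9962]]
p1 163 351 264.33 258.24 371.66
50 376.48 259.58
p2 163 351 264.33 258.24 371.66
73 371.0 255.0
p3 162 350 264.48 258.28 371.49
74 370.97 254.85
```

Emit:
arm_command --deltas '[[[0,0,0.05,0,0,0],[0,0,0.05,0,0,0],[0,0,0,0,0,0]]]'

```text
t: 11.18
tool_pos: [0.494, -0.054, 0.1381]
orientation: [-0.436, 3.024, 0.018]
force: [0.0, 0.6, -4.4]
opening: 0.0245
gripper_force: 55.0
```

```bash
cat > g.py <<'E'
exec(open("f.py").read())
i=I[-1].astype(int);m=(i[:,:,2]>100)&(i[:,:,1]<60); m[:,:340]=0;m[:,400:]=0;m[:235]=0;m[280:]=0
y,x=np.nonzero(m);print("red",m.sum(),x.min(),y.mean().round(2),x.mean().round(2),"load",np.linalg.norm(F.mean(0)-[.2,0,-.67]))
E
python3 g.py
```

```text
11.5833 F [ 0.0977 -0.2055 -4.2343] [0.6301 0.4186 0.5156] P [ 0.494  -0.054   0.1379] T [-0.0365  0.2772 -0.0027]
red 161 351 258.15 371.89 load 3.5717081227316374
```

The load levels off near 3.6 N because the awl is tilting in the fingers. I'll lower it, set the shaft nearer the handle (16 mm further in), pitch it level and grip harder.

Emit:
arm_command --deltas '[[[0,0,-0.4,0,0,0],[0,0,-0.5,0,0,0],[0,0,-0.5,0,0,0],[0,0,-0.2,0,0,0],[0.25,0.07,0,0.28,-0.96,0],[0.25,0.07,0,0.28,-0.96,0],[0.25,0.07,0,0.28,-0.96,0],[0.26,0.08,0,0.28,-0.96,0],[0.26,0.08,0,0.28,-0.96,0],[0.26,0.08,0,0.28,-0.96,0],[0,0,0,0,0,0],[0,0,0,0,0,0]]]' --squeeze 60

```text
t: 12.58
tool_pos: [0.5092, -0.0496, 0.122]
orientation: [-0.421, 2.921, 0.039]
force: [-0.2, -1.2, -0.4]
opening: 0.0242
gripper_force: 60.0
```

```bash
python3 g.py; python3 snap.py p4
```

```text
12.9833 F [ 0.126  -0.1335 -0.9084] [0.6841 0.4522 0.2102] P [ 0.5093 -0.0496  0.122 ] T [0.0283 0.1286 0.0081]
red 162 351 258.18 371.83 load 0.28309481859339175
13.1333 [ 0.5093 -0.0495  0.1219] [-0.4214  2.9211  0.0397] [ 0.0623  0.964  -0.7454] 0.02446896181453024 59.993338028434664
[[-0.9416 -0.2826  0.1831]
 [-0.2775  0.9592  0.0533]
 [-0.1907 -0.0006 -0.9816]]
```

View pics/p4.png

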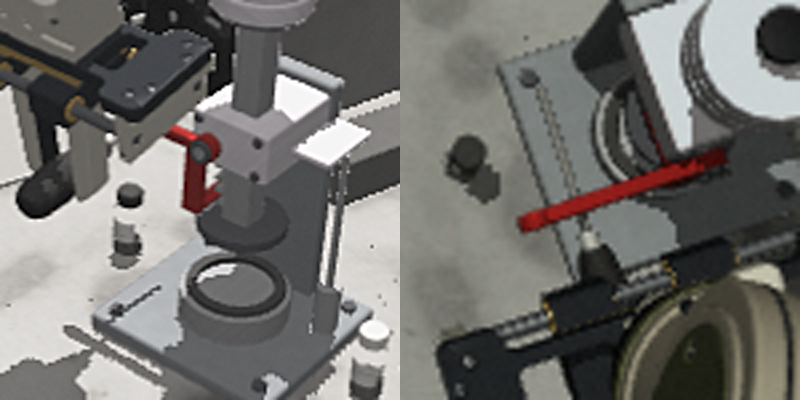

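Now the tail crosses the shaft about 14 mm ahead of the ferrule (crop (577,200) against (587,230)). Raising again.

Emit:
arm_command --deltas '[[[0,0,0.2,0,0,0],[0,0,0.2,0,0,0],[0,0,0.2,0,0,0],[0,0,0.1,0,0,0],[0,0,0,0,0,0]]]'

```text
t: 13.55
tool_pos: [0.5093, -0.0496, 0.1292]
orientation: [-0.421, 2.921, 0.039]
force: [0.7, 0.7, -1.8]
opening: 0.0241
gripper_force: 60.0
```

```bash
python3 g.py
```

```text
13.95 F [ 0.1297 -0.2071 -1.4975] [0.4077 0.4114 0.3558] P [ 0.5093 -0.0495  0.1289] T [0.0144 0.1695 0.0025]
red 161 350 258.25 371.56 load 0.8558878361985857
```

Just in contact. I'll go on in small steps.

Emit:
arm_command --deltas '[[[0,0,0.05,0,0,0],[0,0,0.05,0,0,0],[0,0,0,0,0,0]]]'

```text
t: 14.2
tool_pos: [0.5092, -0.0496, 0.1299]
orientation: [-0.421, 2.921, 0.04]
force: [-0.5, -0.9, -2.7]
opening: 0.0243
gripper_force: 60.0
```

```bash
python3 g.py
```

```text
14.6 F [ 0.3346 -0.3122 -2.4583] [0.3453 0.5004 0.2855] P [ 0.5092 -0.0495  0.1298] T [-0.0635  0.2234 -0.0334]
red 163 350 258.25 371.56 load 1.8203446415188898
```

Emit:
arm_command --deltas '[[[0,0,0.05,0,0,0],[0,0,0,0,0,0]]]'

```text
t: 14.77
tool_pos: [0.5092, -0.0495, 0.1304]
orientation: [-0.421, 2.921, 0.04]
force: [0.0, -1.6, -3.4]
opening: 0.0249
gripper_force: 60.0
```

```bash
python3 g.py
```

```text
15.1667 F [ 0.0087 -0.4375 -3.0536] [0.4418 0.4489 0.4021] P [ 0.5092 -0.0495  0.1303] T [-0.1177  0.334  -0.0317]
red 160 351 258.19 371.75 load 2.4309230720834596
```

Emit:
arm_command --deltas '[[[0,0,0.05,0,0,0],[0,0,0.05,0,0,0],[0,0,0,0,0,0]]]'

```text
t: 15.42
tool_pos: [0.5091, -0.0496, 0.1313]
orientation: [-0.421, 2.921, 0.04]
force: [-0.5, -0.6, -4.8]
opening: 0.0245
gripper_force: 60.0
```

```bash
python3 g.py
```

```text
15.8167 F [-0.1758 -0.5144 -4.2556] [0.4546 0.3702 0.4617] P [ 0.5092 -0.0495  0.1313] T [-0.181   0.4708 -0.0492]
red 162 351 258.2 371.76 load 3.6417682055148104
```

Emit:
arm_command --deltas '[[[0,0,0.05,0,0,0],[0,0,0,0,0,0]]]'

```text
t: 15.98
tool_pos: [0.5093, -0.0495, 0.132]
orientation: [-0.421, 2.921, 0.04]
force: [0.1, -0.2, -4.3]
opening: 0.024
gripper_force: 60.0
```

```bash
python3 g.py
```

```text
16.3833 F [-0.885  -0.5924 -4.2613] [0.4027 0.4676 0.4401] P [ 0.5093 -0.0495  0.1319] T [-0.1609  0.5659 -0.0385]
red 161 351 258.25 371.53 load 3.7980555079475624
```

Emit:
arm_command --deltas '[[[-0.02,0,0.04,0,0,0],[0,0,0,0,0,0]]]'

```text
t: 16.55
tool_pos: [0.5092, -0.0495, 0.1325]
orientation: [-0.421, 2.921, 0.04]
force: [-0.6, -0.9, -3.4]
opening: 0.0247
gripper_force: 60.0
```

```bash
python3 g.py
```

```text
16.95 F [-0.3113 -0.6901 -4.1092] [0.3957 0.6157 0.4563] P [ 0.5092 -0.0495  0.1324] T [-0.1468  0.4599 -0.0364]
red 165 351 257.96 371.91 load 3.544790764953756
```

Emit:
arm_command --deltas '[[[-0.01,0,0.04,0,0,0],[0,0,0,0,0,0]]]'

```text
t: 17.12
tool_pos: [0.5091, -0.0495, 0.1329]
orientation: [-0.421, 2.921, 0.04]
force: [0.9, -0.8, -3.6]
opening: 0.0242
gripper_force: 60.0
```

```bash
python3 g.py
```

```text
17.5167 F [ 0.3357 -0.2373 -3.9207] [0.3811 0.4141 0.4245] P [ 0.5091 -0.0495  0.1328] T [-0.113   0.3756 -0.0552]
red 165 351 257.9 371.86 load 3.262131596359807
```

```bash
python3 - <<'E'
from h import *
T=eyes.camera_model("top");S=eyes.camera_model("scene")
for dz in (0,.005,.0145): print(dz,proj(T,[.5516,-.0103,.150+dz]),proj(S,[.5516,-.0103,.150+dz]))
a=cv2.imread("pics/p1_t.png").astype(int);import glob
f=sorted(glob.glob("pics/f0*.png"))
def ctr(p):
    i=cv2.imread(p).astype(float);w=np.clip(i[:,:,2]-i[:,:,1]-30,0,None);w[:235]=0;w[285:]=0;w[:,:340]=0;w[:,362:]=0
    y,x=np.mgrid[:480,:640];return (w*x).sum()/w.sum(),(w*y).sum()/w.sum(),w.sum()
for p in f: print(p,np.round(ctr(p),2))
E
```

```text
0 [352.51248862 265.06154261] [334.36326709 236.49590996]
0.005 [352.80628058 264.82859738] [334.44522202 233.97672201]
0.0145 [353.37403118 264.37841776] [334.60195746 229.15573641]
pics/f00633.png [ 355.79  263.67 3447.  ]
pics/f00715.png [ 355.82  263.66 3430.  ]
pics/f00771.png [ 355.83  263.66 3447.  ]
pics/f00828.png [ 355.82  263.66 3451.  ]
pics/f00900.png [ 355.83  263.66 3444.  ]
pics/f00956.png [ 355.82  263.66 3451.  ]
pics/f01013.png [ 355.84  263.66 3448.  ]
pics/f01078.png [ 355.83  263.65 3438.  ]
pics/f01158.png [ 355.85  263.63 3420.  ]
pics/f01298.png [ 355.82  263.64 3434.  ]
pics/f01395.png [ 355.82  263.64 3441.  ]
pics/f01460.png [ 355.83  263.64 3438.  ]
pics/f01516.png [ 355.86  263.64 3475.  ]
pics/f01581.png [ 355.86  263.63 3451.  ]
pics/f01638.png [ 355.89  263.61 3421.  ]
pics/f01695.png [ 355.9   263.58 3410.  ]
pics/f01751.png [ 355.91  263.57 3375.  ]
```

The bead centroid in the top view has begun to shift, so the tail is starting to rise. I'll add that metric and continue.

```bash
cat > g.py <<'E'
exec(open("f.py").read().replace("range(8)","range(6)"))
L=[]
for j in I:
    i=j.astype(float);w=np.clip(i[:,:,2]-i[:,:,1]-30,0,None);w[:235]=0;w[285:]=0;w[:,:340]=0;w[:,362:]=0
    y,x=np.mgrid[:480,:640];L.append(((w*x).sum()/w.sum(),(w*y).sum()/w.sum()))
print("bead",np.mean(L,0)-[355.82,263.655],"load",np.linalg.norm(F.mean(0)-[.2,0,-.67]))
# ram: weights picture diff vs p1
b=cv2.imread("pics/p1_t.png");j=I[-1]
print("top weights diff",np.abs(b[205:250,385:440].astype(int)-j[205:250,385:440]).mean())
E
```

Emit:
arm_command --deltas '[[[0,0,0.05,0,0,0],[0,0,0.05,0,0,0],[0,0,0,0,0,0]]]'

```text
t: 17.77
tool_pos: [0.509, -0.0495, 0.1339]
orientation: [-0.421, 2.921, 0.04]
force: [-0.6, 0.3, -4.4]
opening: 0.0248
gripper_force: 60.0
```

```bash
python3 g.py
```

```text
18.0667 F [ 0.4185 -0.4413 -3.8844] [0.4149 0.3227 0.3345] P [ 0.509  -0.0495  0.1338] T [-0.0945  0.3251 -0.0233]
bead [ 0.0908 -0.1234] load 3.2519099796219013
top weights diff 1.6387878787878787
```

Emit:
arm_command --deltas '[[[0,0,0.05,0,0,0],[0,0,0.05,0,0,0],[0,0,0,0,0,0]]]'

```text
t: 18.32
tool_pos: [0.509, -0.0495, 0.1348]
orientation: [-0.421, 2.921, 0.04]
force: [-1.2, -0.2, -3.7]
opening: 0.0243
gripper_force: 60.0
```

```bash
python3 g.py
```

```text
18.6167 F [ 0.5044 -0.4126 -4.2053] [0.6735 0.6534 0.5106] P [ 0.509  -0.0495  0.1348] T [-0.0689  0.3199 -0.0224]
bead [ 0.1676 -0.1874] load 3.5722897042092634
top weights diff 1.7581144781144782
```

Emit:
arm_command --deltas '[[[0,0,0.05,0,0,0],[0,0,0.05,0,0,0],[0,0,0.05,0,0,0],[0,0,0,0,0,0]]]'

```text
t: 18.95
tool_pos: [0.509, -0.0496, 0.1364]
orientation: [-0.421, 2.921, 0.04]
force: [0.7, 1.0, -4.6]
opening: 0.0247
gripper_force: 60.0
```

```bash
python3 g.py
```

```text
19.25 F [ 0.3276 -0.3566 -4.1357] [0.4578 0.3347 0.4524] P [ 0.509  -0.0495  0.1363] T [-0.0835  0.3315 -0.0395]
bead [ 0.2474 -0.246 ] load 3.486328932705138
top weights diff 1.906936026936027
```

Emit:
arm_command --deltas '[[[0,0,0.05,0,0,0],[0,0,0.05,0,0,0],[0,0,0,0,0,0]]]'

```text
t: 19.5
tool_pos: [0.509, -0.0496, 0.1373]
orientation: [-0.421, 2.921, 0.04]
force: [0.1, -0.5, -4.1]
opening: 0.0244
gripper_force: 60.0
```

```bash
python3 g.py
```

```text
19.8 F [ 0.6246 -0.1676 -4.2166] [0.3102 0.456  0.3909] P [ 0.509  -0.0495  0.1372] T [-0.1105  0.3273 -0.0308]
bead [ 0.3055 -0.2926] load 3.575838653377937
top weights diff 1.9575757575757575
```

Emit:
arm_command --deltas '[[[0,0,0.05,0,0,0],[0,0,0.05,0,0,0],[0,0,0.05,0,0,0],[0,0,0,0,0,0]]]'

```text
t: 20.13
tool_pos: [0.5091, -0.0496, 0.1389]
orientation: [-0.421, 2.921, 0.039]
force: [0.9, 0.0, -3.6]
opening: 0.0242
gripper_force: 60.0
```

```bash
python3 g.py
```

```text
20.4333 F [ 0.3587 -0.6904 -4.0404] [0.7356 0.6795 0.6627] P [ 0.509  -0.0495  0.1388] T [-0.1159  0.3164 -0.0517]
bead [ 0.3885 -0.3936] load 3.444075281485347
top weights diff 1.9485521885521886
```

Emit:
arm_command --deltas '[[[0,0,0.05,0,0,0],[0,0,0.05,0,0,0],[0,0,0,0,0,0]]]'

```text
t: 20.68
tool_pos: [0.5092, -0.0495, 0.1401]
orientation: [-0.421, 2.921, 0.04]
force: [-0.2, 0.5, -2.2]
opening: 0.0244
gripper_force: 60.0
```

```bash
python3 g.py
```

```text
20.9833 F [ 0.0081 -0.1584 -2.592 ] [0.5526 0.7231 0.256 ] P [ 0.5092 -0.0495  0.14  ] T [-0.0303  0.2536 -0.0092]
bead [ 0.4777 -0.5148] load 1.9380220896473344
top weights diff 12.136565656565656
```

The load fell to 1.9 N and the weights moved, so the ram is sinking. I'll hold here.

Emit:
arm_command --deltas '[[[0,0,0.03,0,0,0],[0,0,0,0,0,0],[0,0,0,0,0,0],[0,0,0,0,0,0],[0,0,0,0,0,0],[0,0,0,0,0,0]]]'

```text
t: 21.48
tool_pos: [0.509, -0.0495, 0.14]
orientation: [-0.421, 2.921, 0.04]
force: [0.9, -0.3, -2.1]
opening: 0.0247
gripper_force: 60.0
```

```bash
python3 g.py; python3 snap.py p5
```

```text
21.7833 F [ 0.9241  0.4102 -2.6652] [0.4266 0.348  0.2038] P [ 0.509  -0.0495  0.14  ] T [-0.0331  0.1294 -0.0237]
bead [ 0.4767 -0.5144] load 2.1618326703764774
top weights diff 32.93939393939394
21.9333 [ 0.509  -0.0495  0.1401] [-0.4213  2.9209  0.0397] [ 1.3943 -0.4761 -1.9239] 0.02458033019260956 59.99397343257442
[[-0.9416 -0.2825  0.1833]
 [-0.2774  0.9593  0.0533]
 [-0.1909 -0.0006 -0.9816]]
```

Emit:
arm_command --deltas '[[[0,0,0,0,0,0],[0,0,0,0,0,0],[0,0,0,0,0,0],[0,0,0,0,0,0],[0,0,0,0,0,0],[0,0,0,0,0,0],[0,0,0,0,0,0],[0,0,0,0,0,0],[0,0,0,0,0,0],[0,0,0,0,0,0],[0,0,0,0,0,0],[0,0,0,0,0,0]]]'

```text
t: 22.93
tool_pos: [0.509, -0.0495, 0.1401]
orientation: [-0.421, 2.921, 0.04]
force: [1.4, -1.3, -3.6]
opening: 0.0243
gripper_force: 60.0
```

```bash
python3 g.py; python3 snap.py p6
```

```text
Traceback (most recent call last):
  File "g.py", line 1, in <module>
    exec(open("f.py").read().replace("range(8)","range(6)"))
    ~~~~^^^^^^^^^^^^^^^^^^^^^^^^^^^^^^^^^^^^^^^^^^^^^^^^^^^^
ValueError: 200 camera calls are used up
Traceback (most recent call last):
  File "snap.py", line 5, in <module>
    s0=eyes.read_camera("scene");t=eyes.read_camera("top");W=eyes.camera_model("wrist");w=eyes.read_camera("wrist")
ValueError: 200 camera calls are used up
```

Emit:
arm_command --deltas '[[[0,0,0,0,0,0],[0,0,0,0,0,0],[0,0,0,0,0,0],[0,0,0,0,0,0],[0,0,0,0,0,0],[0,0,0,0,0,0],[0,0,0,0,0,0],[0,0,0,0,0,0],[0,0,0,0,0,0],[0,0,0,0,0,0],[0,0,0,0,0,0],[0,0,0,0,0,0]]]'

```text
t: 24.08
tool_pos: [0.509, -0.0495, 0.14]
orientation: [-0.421, 2.921, 0.04]
force: [0.9, 0.6, -2.4]
opening: 0.0243
gripper_force: 60.0
```

```bash
python3 g.py; python3 snap.py p7; python3 - <<'E'
import cv2,numpy as np
I=[cv2.imread(f"pics/p{k}_s.png") for k in (4,5,6,7)]
for a,b in zip(I,I[1:]): print(np.abs(a[150:340,330:450].astype(int)-b[150:340,330:450]).mean())
cv2.imwrite("pics/m.png",np.hstack([cv2.resize(i[150:340,350:450],(200,380)) for i in I]))
E
```

```text
21.49029239766082Traceback (most recent call last):
  File "g.py", line 1, in <module>
    exec(open("f.py").read().replace("range(8)","range(6)"))
    ~~~~^^^^^^^^^^^^^^^^^^^^^^^^^^^^^^^^^^^^^^^^^^^^^^^^^^^^
  File "<string>", line 5, in <module>
ValueError: 200 camera calls are used up
Traceback (most recent call last):
  File "snap.py", line 5, in <module>
    s0=eyes.read_camera("scene");t=eyes.read_camera("top");W=eyes.camera_model("wrist");w=eyes.read_camera("wrist")
ValueError: 200 camera calls are used up
[ WARN:0@0.035] global loadsave.cpp:275 findDecoder imread_('pics/p6_s.png'): can't open/read file: check file path/integrity
[ WARN:0@0.035] global loadsave.cpp:275 findDecoder imread_('pics/p7_s.png'): can't open/read file: check file path/integrity
Traceback (most recent call last):
TypeError: 'NoneType' object is not subscriptable
```

The camera calls are used up, so the earlier pictures must give the sink rate. I'll keep holding meanwhile.

Emit:
arm_command --deltas '[[[0,0,0,0,0,0],[0,0,0,0,0,0],[0,0,0,0,0,0],[0,0,0,0,0,0],[0,0,0,0,0,0],[0,0,0,0,0,0],[0,0,0,0,0,0],[0,0,0,0,0,0],[0,0,0,0,0,0],[0,0,0,0,0,0],[0,0,0,0,0,0],[0,0,0,0,0,0]]]'

```text
t: 25.08
tool_pos: [0.509, -0.0496, 0.14]
orientation: [-0.421, 2.921, 0.04]
force: [1.0, -0.5, -1.9]
opening: 0.0246
gripper_force: 60.0
```

```bash
python3 - <<'E'
from h import *
S=eyes.camera_model("scene")
a=cv2.imread("pics/p4_s.png");b=cv2.imread("pics/p5_s.png")
t=a[160:186,388:414];r=cv2.matchTemplate(b[140:260,370:430],t,cv2.TM_CCOEFF_NORMED);_,v,_,l=cv2.minMaxLoc(r)
print("knob shift px",l[0]+370-388,l[1]+140-160,v)
for d in (0,.01,.02,.03,.054): print(d,proj(S,[.61,-.099,.26+.04-d]))
s=monitor.read_state();print(s["t"],s["tool_pos"],s["force"],s["wrist_torque"])
E
ls pics/f*|tail -3
```

```text
knob shift px -2 17 0.8434903025627136
0 [401.15470808 168.08777135]
0.01 [400.62575716 174.04302759]
0.02 [400.10053011 179.93746995]
0.03 [399.57903737 185.77160702]
0.054 [398.34273302 199.53059751]
25.0833 [ 0.5090013  -0.04955329  0.14003816] [ 1.04199172 -0.49465367 -1.92893523] [-0.01853376  0.07510853 -0.04910218]
pics/f02043.png
pics/f02098.png
pics/f02178.png
```

The ram had sunk about 29 mm by t = 21.8 at about 23 mm/s, so it should have been down by about 23 s. I'll hold two more seconds, then pick the laying spot from the first top picture.

Emit:
arm_command --deltas '[[[0,0,0,0,0,0],[0,0,0,0,0,0],[0,0,0,0,0,0],[0,0,0,0,0,0],[0,0,0,0,0,0],[0,0,0,0,0,0],[0,0,0,0,0,0],[0,0,0,0,0,0],[0,0,0,0,0,0],[0,0,0,0,0,0],[0,0,0,0,0,0],[0,0,0,0,0,0]]]'

```text
t: 26.08
tool_pos: [0.509, -0.0495, 0.14]
orientation: [-0.421, 2.921, 0.04]
force: [0.9, -0.1, -2.9]
opening: 0.0245
gripper_force: 60.0
```

Emit:
arm_command --deltas '[[[0,0,0,0,0,0],[0,0,0,0,0,0],[0,0,0,0,0,0],[0,0,0,0,0,0],[0,0,0,0,0,0],[0,0,0,0,0,0],[0,0,0,0,0,0],[0,0,0,0,0,0],[0,0,0,0,0,0],[0,0,0,0,0,0],[0,0,0,0,0,0],[0,0,0,0,0,0]]]'

```text
t: 27.08
tool_pos: [0.509, -0.0496, 0.14]
orientation: [-0.421, 2.921, 0.04]
force: [0.5, 0.7, -2.3]
opening: 0.0241
gripper_force: 60.0
```

```bash
python3 - <<'E'
from h import *
np.set_printoptions(precision=3,suppress=True)
T=eyes.camera_model("top")
for n,p in [("plate rf",(287,336)),("plate rb",(286,230)),("plate lf",(105,335)),("plate lb",(107,230)),("bench edge",(300,376)),("edge2",(150,382)),("brush",(63,374))]: print(n,atz(T,p,.0))
s=monitor.read_state();print(s["t"],s["tool_pos"],s["force"],s["wrist_torque"])
E
```

```text
plate rf [0.414 0.121 0.   ]
plate rb [0.647 0.118 0.   ]
plate lf [0.425 0.519 0.   ]
plate lb [0.658 0.52  0.   ]
bench edge [0.328 0.095 0.   ]
edge2 [0.323 0.419 0.   ]
brush [0.343 0.611 0.   ]
27.0833 [ 0.509 -0.05   0.14 ] [ 0.481  0.675 -2.344] [-0.017  0.094 -0.054]
```

Lower away so the pawl drops, then back out.

Emit:
arm_command --deltas '[[[0,0,-0.2,0,0,0],[0,0,-0.4,0,0,0],[0,0,-0.5,0,0,0],[0,0,-0.6,0,0,0],[0,0,-0.6,0,0,0],[0,0,-0.6,0,0,0],[0,0,-0.3,0,0,0],[0,0,0,0,0,0],[-0.5,-0.15,0,0,0,0],[-1.0,-0.3,0,0,0,0],[-1.4,-0.4,0,0,0,0],[-1.4,-0.4,0,0,0,0]]]'

```text
t: 28.08
tool_pos: [0.4656, -0.0622, 0.1084]
orientation: [-0.422, 2.92, 0.039]
force: [-0.5, -0.2, -0.7]
opening: 0.0245
gripper_force: 60.0
```

Emit:
arm_command --deltas '[[[-1.4,-0.4,0,0,0,0],[-1.4,-0.4,0,0,0,0],[-0.7,-0.2,0,0,0,0],[0,1,0,0,0,0],[0.2,2,0,-0.2,0.6,0.7],[0.2,2.6,0,-0.2,0.6,0.7],[0.4,2.6,0,-0.2,0.6,0.7],[0.4,2.6,0,-0.2,0.6,0.7],[0.4,2.6,0,-0.2,0.6,0.7],[0.4,2.6,0,-0.2,0.6,0.7],[0.4,2.6,0,-0.2,0.6,0.7],[0.4,2.6,0,-0.2,0.6,0.7]]]'

```text
t: 29.08
tool_pos: [0.4594, 0.1415, 0.1086]
orientation: [-0.581, 2.983, 0.031]
force: [0.2, -1.4, -1.1]
opening: 0.0246
gripper_force: 60.0
```

Emit:
arm_command --deltas '[[[0.4,2.6,0,-0.2,0.6,0.7],[0.4,2.6,0,-0.2,0.6,0.7],[0.4,2.6,0,0,0,0],[0.4,2.6,0,0,0,0],[0.4,2.6,0,0,0,0],[0.2,2.6,0,0,0,0],[0,2.6,0,0,0,0],[0,1.5,0,0,0,0],[0,0.5,0,0,0,0],[0,0,0,0,0,0],[0,0,0,0,0,0]]]'

```text
t: 30.0
tool_pos: [0.481, 0.3412, 0.1079]
orientation: [-0.622, 2.999, 0.028]
force: [0.6, 0.1, -1.5]
opening: 0.0245
gripper_force: 60.0
```

```bash
python3 - <<'E'
from h import *
np.set_printoptions(precision=4,suppress=True)
s=monitor.read_state();A=R.from_rotvec(s["orientation"]).as_matrix();print(s["t"],s["tool_pos"],s["force"],s["wrist_torque"],A,np.degrees(np.arctan2(A[1,1],A[0,1])),np.degrees(np.arcsin(A[2,0])))
E
```

```text
30.0 [0.481  0.3412 0.1079] [ 0.642   0.0649 -1.4874] [ 0.0437  0.0783 -0.0496] [[-0.9146 -0.3975  0.0737]
 [-0.3961  0.9176  0.0337]
 [-0.081   0.0017 -0.9967]] 113.42255929608532 -4.646915007742931
```

Emit:
arm_command --deltas '[[[0,0,-0.8,0,0,0],[0,0,-1.8,0,0,0],[0,0,-2,0,0,0],[0,0,-2,0,0,0],[0,0,-1.4,0,0,0],[0,0,-0.8,0,0,0],[0,0,-0.5,0,0,0],[0,0,-0.2,0,0,0],[0,0,0,0,0,0],[0,0,0,0,0,0]]]'

```text
t: 30.83
tool_pos: [0.4817, 0.3422, 0.014]
orientation: [-0.62, 2.997, 0.029]
force: [0.2, 0.5, -0.7]
opening: 0.0244
gripper_force: 60.0
```

Emit:
arm_command --deltas '[[[0,0,-0.1,0,0,0],[0,0,-0.1,0,0,0],[0,0,0,0,0,0],[0,0,0,0,0,0]]]'

```text
t: 31.17
tool_pos: [0.4811, 0.3421, 0.0113]
orientation: [-0.621, 2.998, 0.029]
force: [0.5, -0.8, -1.0]
opening: 0.0245
gripper_force: 60.0
```

Emit:
arm_command --deltas '[[[0,0,-0.1,0,0,0],[0,0,-0.1,0,0,0],[0,0,0,0,0,0],[0,0,0,0,0,0]]]'

```text
t: 31.5
tool_pos: [0.4809, 0.3419, 0.0089]
orientation: [-0.621, 2.999, 0.029]
force: [0.2, 0.3, -0.7]
opening: 0.0243
gripper_force: 60.0
```

Emit:
arm_command --deltas '[[[0,0,0,0,0,0],[0,0,0,0,0,0],[0,0,0,0,0,0]]]'

```text
t: 31.75
tool_pos: [0.481, 0.342, 0.009]
orientation: [-0.621, 2.998, 0.029]
force: [0.5, 0.8, 0.0]
opening: 0.0243
gripper_force: 60.0
```

Emit:
arm_command --deltas '[[[0,0,-0.05,0,0,0],[0,0,0,0,0,0],[0,0,0,0,0,0]]]'

```text
t: 32.0
tool_pos: [0.4811, 0.342, 0.0086]
orientation: [-0.621, 2.998, 0.029]
force: [-0.8, 0.4, -0.2]
opening: 0.0249
gripper_force: 60.0
```

Emit:
arm_command --deltas '[[[0,0,0,0,0,0],[0,0,0,0,0,0],[0,0,0,0,0,0],[0,0,0,0,0,0],[0,0,0,0,0,0],[0,0,0,0,0,0],[0,0,0,0,0,0],[0,0,0,0,0,0],[0,0,0,0,0,0],[0,0,0,0,0,0]]]' --gripper 0.6

```text
t: 32.83
tool_pos: [0.481, 0.342, 0.0085]
orientation: [-0.621, 2.998, 0.029]
force: [-0.5, 0.1, 0.2]
opening: 0.0745
gripper_force: 0.0
```

Emit:
arm_command --deltas '[[[0,0,0.5,0,0,0],[0,0,1.5,0,0,0],[0,0,2,0,0,0],[0,0,2.5,0,0,0],[0,0,2.5,0,0,0],[0,0,2.5,0,0,0],[0,0,2,0,0,0],[0,0,1,0,0,0],[0,0,0,0,0,0],[0,0,0,0,0,0],[0,0,0,0,0,0],[0,0,0,0,0,0]]]'

```text
t: 33.83
tool_pos: [0.4799, 0.3413, 0.1513]
orientation: [-0.622, 3.001, 0.027]
force: [0.2, -0.2, -1.0]
opening: 0.0745
gripper_force: 0.0
```

```bash
python3 -c "
from plant import ticket
print(ticket.close_job())"
```

```text
the job is handed in; nothing more can be done
None
```

I lifted the pawl with the awl, held it about 6 s while the weight sank, let it drop, laid the awl back on its glass plate, and handed in at about 34 s. The camera calls ran out mid-sink, so three things are not seen: the weight fully down (29 mm sunk at about 23 mm/s when last seen), the pawl dropping back, and the awl at rest; the lifting load peaked near 3.8 N averaged (6 N limit), on a second lift after the awl tilted in the fingers on the first.

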